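# Separator sheet and top dish onto the glass sample dishes

### The arm

A 7-joint arm with a two-finger parallel gripper is mounted at the origin on a cart in front of the work surface, level with it; the furniture and walls round the work are solid. World frame = base frame: x ahead of the robot, y to its left, z up, the work surface at z = 0. Lengths are in m, angles in degrees, forces in N, time in s.
With the tool pointing down it reaches from about 0.425 to 0.875 m from the base axis. Payload 4.7 kg.
Tool frame: the origin (TCP) lies at the very end of the fingers, on their centre line; the grasp point (between the pads) lies 19 mm behind it; z points along the fingers, y is the direction in which the jaws open and shut (so a half turn about z gives the same grasp; the last joint's range is limited). The gripper opens to 87 mm and grips with 3 to 60 N. Pads are 19 mm wide; open, the fingers measure 117 mm over their backs; the gripper's body (75 mm by 190 mm) begins 51 mm behind the grasp point.
Start: joints at [65.839, 18.392, -4.016, 83.108, 1.295, 78.541, -3.26], TCP at [0.274, -0.589, 0.223] pointing down, gripper open.
Joint ranges: [-163.93, 163.93], [-17.29, 119.83], [-79.2, 71.16], [3.27, 140.29], [-89.18, 269.18], [5.43, 117.66], [-154.24, 154.24]. Speed limits (degrees/s): [147.25, 147.25, 180, 180, 180, 180, 180].

### API

Orientations are given as [roll, pitch, yaw] about the fixed x, y, z axes, in that order (R = Rz(yaw) Ry(pitch) Rx(roll)).
In Python, from cell import env gives the robot as it stands.
- The arm moves only by the tool servo_tool, never from a script. Its argument "increments" is a list that holds one entry, the list of rows, each a list of 7 numbers: the shift along the tool's x, y, z in m, then the turn, a rotation vector about the tool's x, y, z in degrees, then the opening, from -1 (shut) to 1 (fully open). In form: [[[dx, dy, dz, rx, ry, rz, fingers], ...]]. A call has 1 to 20 rows; each row is the pose to reach, as a shift and turn from the pose commanded when the call began, along the tool's axes at that moment; what a row does not reach only later rows make up. A row lasts 1/10 s, in which the tool goes at most 50 mm and 8.59 degrees, less where a joint would pass 70% of its speed; a pose out of reach is approached as far as the arm can. A call with a gripper value outside its range is refused whole. The fingers move at their own pace and stop on an object; "squeeze" is the grip in N (left out, the last holds). Time passes only in rows, so rows that repeat a pose let the fingers close. It gives the time, the measured TCP pose, the force and the opening at its end, in the units of the state.
- env.get_obs(): the state, without advancing time (a new reading comes with each control period).
- env.read_camera(name): name is "scene" or "top" or "wrist"; returns a dict with "frame" (400x640x3 uint8, blue, green, red), "intrinsics" (3x3 intrinsics, pixels), "rvec" (rotation vector, rad) and "tvec" (3), from world to camera coordinates, as OpenCV has them. Camera axes: x right, y down, z forward; pixel columns grow to the right and rows downward; lengths in m; the calibration is good to about 2 mm. The wrist camera is an equidistant fisheye: a pixel r from the principal point sees the ray r / f radians off the axis. A picture is of the moment at which its call begins. There is no depth.
- env.sign_off(): hands the job in, once; it reports no verdict.
The state is a dict: "time_s": time; "qpos": joint angles; "joint_velocities": joint speeds; "effort": joint torques, N m; "tool_pos": TCP position; "tool_rot": TCP orientation; "force": force on the tool from outside, world axes, zero at the start; "wrist_torque": the same for the moment, N m; "grip_width": finger opening in m.
Only numpy, scipy, OpenCV 4.12 (cv2) and the standard library are available. Lean on these libraries where they do the work, as an engineer would, in place of code of your own. Each camera call takes 0.05 s, during which the arm holds its last target.

### The job

Finish packing the sample dishes in the grey metal tray: lay the white separator sheet flat and squarely over the two glass dishes already in the tray, lengthwise with the tray and centred on it, and let go; then set the third glass dish, which stands beside the tray, upright on the middle of the sheet. The glass is thin: grip the third dish with no more than 8 N, keep it level, set sheet and dish down softly without dropping them or pressing on the glass, and do not shift the lower dishes or the other things on the bench.

Things in the scene. Friction and masses are not known exactly. Their poses are not given: they have to be found in the camera images.
- tray: low grey-painted metal tray, fixed to the bench, 220 x 130 mm, its long side along its x axis; floor 6 mm thick, rim 12 mm high all round, a small bent wire grip at each end reaching 17 mm beyond. Origin: centre of its underside, on the bench (z = 0). The two lower dishes stand on its floor, about 36 mm either side of its centre along its x axis, so their rims are 20 mm above the bench
- sheet: white rigid plastic separator sheet, 144 mm (its x) x 64 mm (its y) x 5 mm, 50 g; origin at the centre of its underside. It starts lying on the rest, its underside 18 mm above the bench; take it by its two long edges (64 mm apart), which overhang the rest by 10 mm on each side. It is not delicate itself; a grip of 8 to 20 N holds it
- sheet_center (a point): centre of the separator sheet, half-way through its 5 mm thickness; axes as the sheet's (x lengthwise, z up)
- rest: low grey plastic rest fixed to the bench, 110 mm (x) x 44 mm (y) x 18 mm high with two rails on top, carrying the sheet at the start. Origin: centre of its underside. The rest and the third dish stand on opposite sides (left and right) of the tray, either way round
- dish: the third dish: open round glass dish standing alone on the bench 0.2 to 0.35 m to the left or right of the tray, 60 mm across, 14 mm high, about 30 g, with a brown trace of dried sample inside; origin at the centre of its underside. Grasp it across its outside. Thin glass: it cracks when gripped with clearly more than 8 N on each side or when knocked; about 4 N holds it
- dish_center (a point): centre of the third dish, half-way up (7 mm above its underside)
- dish_near: lower glass dish in the tray, the same kind (60 mm across, 14 mm high), on the tray's -x side; origin at the centre of its underside
- dish_far: lower glass dish in the tray, the same kind, on the tray's +x side; origin at the centre of its underside
- jar: bystander: screw jar with a red lid, 50 mm across, 72 mm high; origin at the centre of its underside
- timer: bystander: flat bench timer, 72 x 62 x 19 mm; origin at the centre of its underside
- vial: bystander: small glass vial with a light cap, 27 mm across, 66 mm high; origin at the centre of its underside
There are look-alikes about, which are no part of the job. What is shaped like the dish but orange is not meant. What is shaped like the dish_near but purple is not meant.

How it is judged (in metres and radians):
On the way:
1. the separator sheet lies released over both lower dishes, squarely over the tray, with the third dish not yet on it (horizontal distance between sheet_center and tray below 0.015 m and angle between the x axis of sheet and the x axis of tray, either way round below 0.15 rad and angle between sheet's own z axis and vertical below 0.05 rad and height (world z) of sheet between 0.016 and 0.024 m and contact force between sheet and the fingers below 0.05 N and contact force between sheet and dish_near above 0.03 N and contact force between sheet and dish_far above 0.03 N and contact force between sheet and dish below 0.01 N), for 0.2 s.
At the end, for the whole second after the job is handed in: The separator sheet rests flat on both lower dishes, centred on the tray within 18 mm and lengthwise within 0.17 rad (15 mm and 0.15 rad when first released); the third dish stands upright on the sheet, centred on it within 15 mm; everything at rest (horizontal distance between sheet_center and tray below 0.018 m and angle between the x axis of sheet and the x axis of tray, either way round below 0.17 rad and angle between sheet's own z axis and vertical below 0.05 rad and height (world z) of sheet between 0.016 and 0.024 m and contact force between sheet and dish_near above 0.03 N and contact force between sheet and dish_far above 0.03 N and horizontal distance between dish_center and sheet_center below 0.015 m and z of dish_center in the frame of sheet_center between 0.007 and 0.012 m and angle between the z axis of dish and the z axis of sheet, either way round below 0.06 rad and angle between dish's own z axis and vertical below 0.1 rad and contact force between dish and sheet above 0.05 N and linear speed of each of dish, sheet below 0.02 m/s); the robot touches nothing.
It fails at once if the third dish is squeezed hard (more than 12 N on each side: 24 N for both fingers together) (contact force between dish and the fingers above 24 N).
It fails at once if the third dish is tipped by more than 0.5 rad (angle between dish's own z axis and vertical above 0.5 rad).
It fails at once if the glass is pressed on (more than 15 N), or the third dish or the sheet is dropped (falls unheld faster than 0.35 m/s, about 6 mm of fall) (contact force between dish and sheet above 15 N or contact force between any of sheet, the fingers and dish_near above 15 N or contact force between any of sheet, the fingers and dish_far above 15 N or (contact force between dish and the fingers below 0.02 N and linear speed of dish above 0.35 m/s) or (contact force between sheet and the fingers below 0.02 N and linear speed of sheet above 0.35 m/s)).
It fails at once if a lower dish is shifted by more than 15 mm (distance of any of dish_near, dish_far from where it was at the start of the episode above 0.015 m).
It fails at once if a bystander is moved by more than 20 mm (distance of any of jar, timer, vial from where it was at the start of the episode above 0.02 m).
It also fails if it takes over 72 s, if anything falls off the work surface, if the arm or the gripper's body presses on something with over 40 N, if the wrist force passes 120 N, or if a joint passes its speed limit or range.

## Working session

There is one attempt and no reset: what is moved stays moved. The work goes in short steps, Python scripts to look and compute and a tool call to move; the robot and the scene stay as the last step left them, time stands still between calls to the robot, and variables do not carry over. Pictures are saved under pics/ and viewed, and the job is handed in when it is done.

Besides the shell and the picture viewer there is one more tool, called as name(argument=value, ...) on one line, values as JSON. servo_tool: Moves the arm, as the interface text tells. Its arguments: {"type":"object","properties":{"increments":{"type":"array","items":{"type":"array","items":{"type":"array","items":{"type":"number"}}}},"squeeze":{"type":"number"}},"required":["increments"]}

```bash
ls; mkdir -p pics; python3 - <<'E'
from cell import env
import cv2
print(env.get_obs())
for n in ["scene","top"]:
    c=env.read_camera(n); cv2.imwrite(f"pics/{n}0.png",c["frame"]); print(n,c["intrinsics"],c["rvec"],c["tvec"])
E
```

```text
pics
{'time_s': 0.0, 'qpos': array([65.83882202, 18.43856138, -4.01374977, 83.17537611,  1.29402681,
       78.54033774, -3.2605854 ]), 'joint_velocities': array([0.14003335, 0.06647049, 0.02172568, 0.05586831, 0.04470653,
       0.01050959, 0.12421018]), 'effort': array([ 2.41714934e-04, -4.91285098e+01, -4.03567208e-01, -3.12526131e+01,
       -6.37806044e-02,  4.37191303e-02,  1.61109811e-04]), 'tool_pos': array([ 0.2740908 , -0.5887722 ,  0.22146276]), 'tool_rot': array([-1.79890906e+02,  5.38229556e-03,  2.49684728e+01]), 'force': array([0.77803971, 0.2863186 , 0.21593593]), 'wrist_torque': array([-0.0065318 ,  0.02503218, -0.01895283]), 'grip_width': 0.08721145140826804}
scene [[364.17303892   0.         317.99428535]
 [  0.         364.17303892 205.94825391]
 [  0.           0.           1.        ]] [ 1.83699343 -0.86189369  0.57641611] [-0.27720012  0.24586987  0.56450263]
top [[458.77689315   0.         319.23233626]
 [  0.         458.77689315 196.46215463]
 [  0.           0.           1.        ]] [ 2.19607925 -2.19075239  0.0690628 ] [0.09815412 0.54390603 1.36654762]
```

View pics/top0.png

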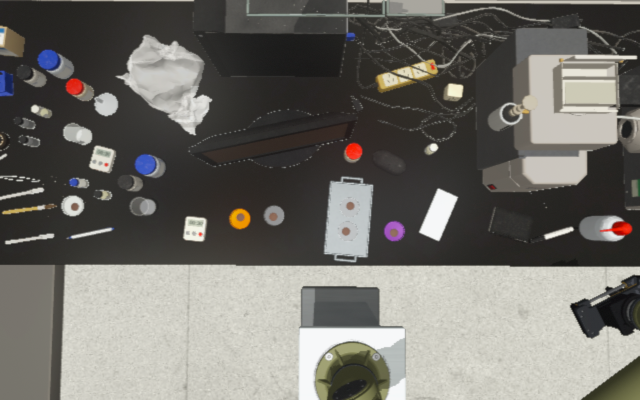

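View pics/scene0.png

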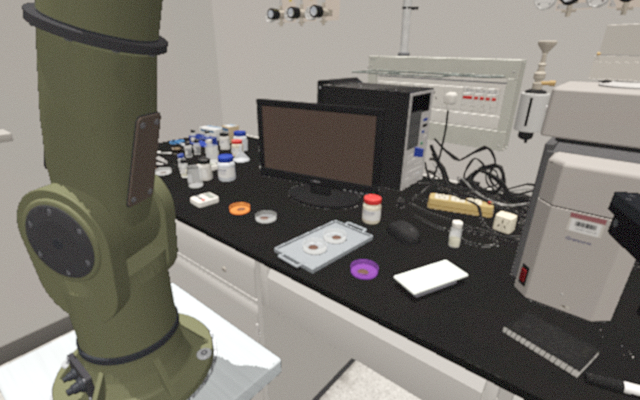

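The top view shows the tray at about (349,219), the sheet at (438,215), the clear dish at (274,215), and decoys in orange (239,218) and purple (394,231). The jar is at (353,152), the vial at (430,148) and the timer at (195,229). I'll enlarge these areas.

```bash
python3 - <<'E'
import cv2
f=cv2.imread("pics/top0.png")
cv2.imwrite("pics/t_a.png",cv2.resize(f[165:270,310:465],None,fx=5,fy=5,interpolation=cv2.INTER_CUBIC))
cv2.imwrite("pics/t_b.png",cv2.resize(f[190:250,220:320],None,fx=8,fy=8,interpolation=cv2.INTER_CUBIC))
E
```

```text
(no output)
```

View pics/t_a.png

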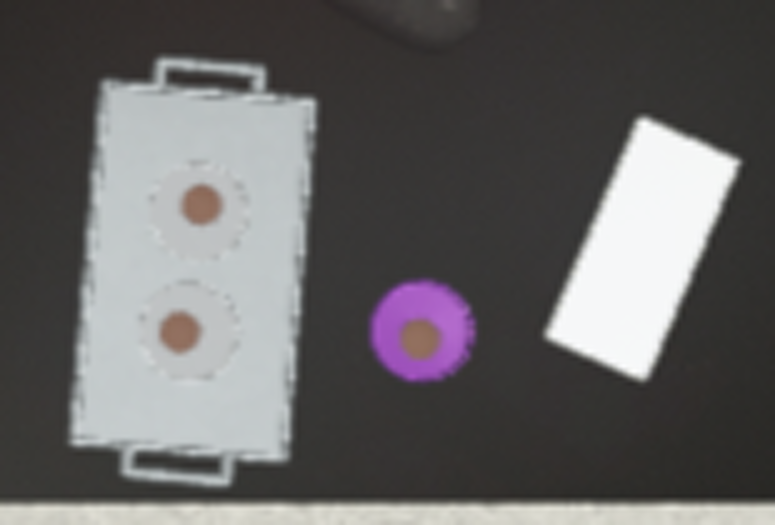

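View pics/t_b.png

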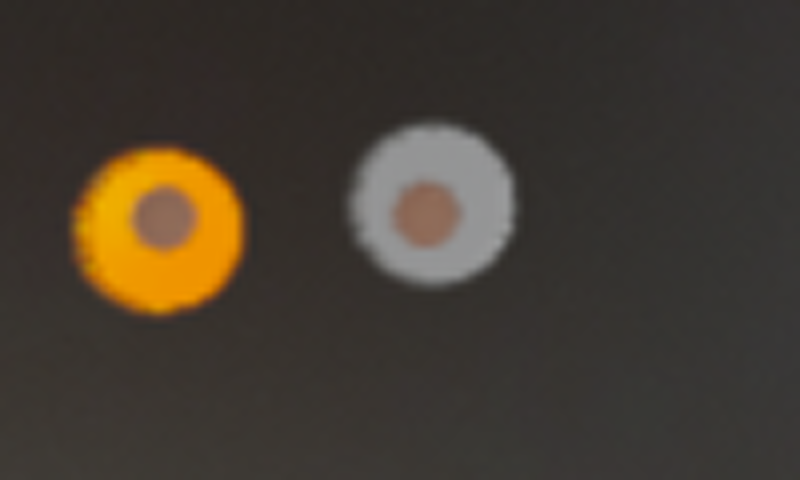

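In crop A the sheet corners are at (640,117), (740,161), (645,381) and (546,337). The tray rim corners are at (101,82), (316,98), (288,461) and (70,445), and the lower dishes sit at (199,211) and (189,330). In crop B the clear dish is centred at (432,204).

```bash
cat > h.py <<'E'
import numpy as np,cv2
from scipy.spatial.transform import Rotation as R
def ray(c,uv,fish=False):
    K=c["intrinsics"];uv=np.asarray(uv,float)
    if fish:
        d=(uv-[K[0,2],K[1,2]])/[K[0,0],K[1,1]];r=np.hypot(*d)
        v=np.array([*(d/max(r,1e-9)*np.sin(r)),np.cos(r)])
    else: v=np.linalg.inv(K)@[*uv,1]
    Rm=cv2.Rodrigues(np.asarray(c["rvec"],float))[0];t=np.ravel(c["tvec"])
    return -Rm.T@t, Rm.T@v
def onz(c,uv,z,fish=False):
    o,d=ray(c,uv,fish);return o+d*(z-o[2])/d[2]
def proj(c,P,fish=False):
    K=c["intrinsics"];Rm=cv2.Rodrigues(np.asarray(c["rvec"],float))[0]
    p=np.atleast_2d(P)@Rm.T+np.ravel(c["tvec"])
    if fish:
        rho=np.hypot(p[:,0],p[:,1]);th=np.arctan2(rho,p[:,2]);s=th/np.maximum(rho,1e-9)
        return np.c_[p[:,0]*s*K[0,0]+K[0,2],p[:,1]*s*K[1,1]+K[1,2]]
    q=p@K.T;return q[:,:2]/q[:,2:]
def to_inc(obs,pos,yaw):
    """target world pos + yaw (tool down) as tool-frame shift and turn"""
    R0=R.from_euler('xyz',obs["tool_rot"],degrees=True)
    best=None
    for k in (0,180,-180):
        Rt=R.from_euler('xyz',[180,0,yaw+k],degrees=True)
        rv=(R0.inv()*Rt).as_rotvec(degrees=True)
        if best is None or np.linalg.norm(rv)<np.linalg.norm(best): best=rv
    return R0.inv().apply(np.asarray(pos)-obs["tool_pos"]),best
E
python3 - <<'E'
from h import *
from cell import env
c=env.read_camera("top")
A=lambda u,v:((u+.5)/5-.5+310,(v+.5)/5-.5+165)
B=lambda u,v:((u+.5)/8-.5+220,(v+.5)/8-.5+190)
def quad(n,pts,z):
    P=np.array([onz(c,A(*p),z) for p in pts]);print(n,P.mean(0).round(4),"sides",[np.linalg.norm(P[i]-P[i-3]).round(4) for i in range(4)])
    a,b,d,e=P; v=(a+b-d-e);print("  long yaw",np.degrees(np.arctan2(v[1],v[0])))
quad("sheet",[(640,117),(740,161),(645,381),(546,337)],.023)
quad("tray",[(101,82),(316,98),(288,461),(70,445)],.012)
for n,p in dict(far=A(199,211),near=A(189,330)).items(): print(n,onz(c,p,.020)[:2])
print("purple",onz(c,A(423,331),.012)[:2])
print("dish",onz(c,B(432,204),.012)[:2],"diam",onz(c,B(349,204),.012)[1]-onz(c,B(517,204),.012)[1],"orange",onz(c,B(158,230),.012)[:2])
for n,p,z in [("jar",(353,152),.072),("vial",(431,148),.066),("timer",(195,229),.019)]: print(n,onz(c,p,z)[:2])
E
```

```text
sheet [ 0.4906 -0.2567  0.023 ] sides [np.float64(0.0653), np.float64(0.1442), np.float64(0.0644), np.float64(0.1441)]
  long yaw -23.88144735066581
tray [0.4769 0.0115 0.012 ] sides [np.float64(0.1306), np.float64(0.2193), np.float64(0.1311), np.float64(0.2194)]
  long yaw -4.733084608223599
far [0.51257411 0.00888806]
near [0.44132683 0.01498473]
purple [ 0.44092155 -0.12645438]
dish [0.48739895 0.23694067] diam 0.06325100153892144 orange [0.47737408 0.33994568]
jar [0.6701248 0.001795 ]
vial [ 0.68352662 -0.22690071]
timer [0.44505972 0.47077817]
```

```bash
python3 - <<'E'
from h import *
from cell import env
o=env.get_obs()
print(to_inc(o,[.4906,-.2567,.12],-23.9))
E
```

```text
(array([ 0.33644202, -0.20960291,  0.10198957]), array([-7.75325192e-02,  4.19857892e-02,  4.88718656e+01]))
```

servo_tool(increments=[[[0.08, -0.05, 0.02, 0, 0, 8, 1], [0.17, -0.105, 0.05, 0, 0, 16, 1], [0.25, -0.155, 0.075, 0, 0, 24, 1], [0.31, -0.19, 0.095, 0, 0, 32, 1], [0.336, -0.21, 0.102, 0, 0, 40, 1], [0.336, -0.21, 0.102, 0, 0, 48.9, 1], [0.336, -0.21, 0.102, 0, 0, 48.9, 1], [0.336, -0.21, 0.102, 0, 0, 48.9, 1], [0.336, -0.21, 0.102, 0, 0, 48.9, 1], [0.336, -0.21, 0.102, 0, 0, 48.9, 1], [0.336, -0.21, 0.102, 0, 0, 48.9, 1], [0.336, -0.21, 0.102, 0, 0, 48.9, 1]]], squeeze=12)

```text
time_s: 1.35
tool_pos: [0.4893, -0.2596, 0.1209]
tool_rot: [179.9, -0.0, -24.1]
force: [0.1, -0.6, 0.5]
grip_width: 0.0869
```

```bash
python3 - <<'E'
from h import *
from cell import env
o=env.get_obs();print(o["time_s"],o["qpos"].round(1),o["tool_pos"],o["tool_rot"],o["force"],o["grip_width"])
c=env.read_camera("wrist");cv2.imwrite("pics/w1.png",c["frame"])
print(c["intrinsics"])
print(proj(c,[o["tool_pos"]],True))
for s in(1,-1):
  for t in (1,-1):
    a=np.radians(-23.9);u=np.array([np.cos(a),np.sin(a)]);n=np.array([-u[1],u[0]])
    print(proj(c,[[*(np.array([.4906,-.2567])+s*.072*u+t*.032*n),.023]],True))
E
```

```text
1.35 [ 37.2  11.6 -13.4 103.9   3.   64.9 -91.4] [ 0.48930312 -0.25962333  0.12092013] [ 1.79927978e+02 -2.88626074e-02 -2.41325988e+01] [ 0.09787909 -0.61105171  0.4809328 ] 0.08694809550171997
[[309.70691629   0.         314.22531342]
 [  0.         309.70691629 202.3651197 ]
 [  0.           0.           1.        ]]
[[313.18552613 247.78022881]]
[[270.91794832 120.9517041 ]]
[[347.60621156 120.44728667]]
[[276.65299734 277.8599936 ]]
[[344.20477742 277.72912954]]
```

View pics/w1.png

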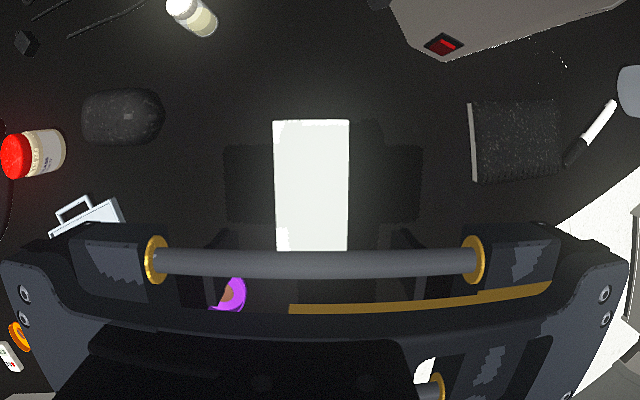

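The sheet corners appear in the wrist view at (273,121) and (348,120), within about 2 px of the prediction, so the estimate holds. Next I descend.

```bash
python3 - <<'E'
from h import *
from cell import env
o=env.get_obs();print(o["tool_pos"])
print(to_inc(o,[.4906,-.2570,.04],-23.9))
E
```

```text
[ 0.48933325 -0.2595569   0.12092905]
(array([ 6.26130769e-05, -2.93563368e-03,  8.09260877e-02]), array([ 0.05972877, -0.03332663, -0.24832379]))
```

servo_tool(increments=[[[0, -0.003, 0.02, 0, 0, -0.2, 1], [0, -0.003, 0.04, 0, 0, -0.2, 1], [0, -0.003, 0.06, 0, 0, -0.2, 1], [0, -0.003, 0.08, 0, 0, -0.2, 1], [0, -0.003, 0.081, 0, 0, -0.2, 1], [0, -0.003, 0.081, 0, 0, -0.2, 1], [0, -0.003, 0.081, 0, 0, -0.2, 1], [0, -0.003, 0.081, 0, 0, -0.2, 1]]])

```text
time_s: 2.2
tool_pos: [0.4924, -0.2551, 0.0409]
tool_rot: [180.0, -0.1, -23.8]
force: [0.4, 0.1, 0.4]
grip_width: 0.087
```

```bash
python3 - <<'E'
from h import *
from cell import env
o=env.get_obs();print(o["time_s"],o["tool_pos"],o["tool_rot"],o["force"],o["grip_width"])
c=env.read_camera("wrist");cv2.imwrite("pics/w2.png",c["frame"])
print(to_inc(o,[.4906,-.2567,.0085],-23.9))
E
```

```text
2.2 [ 0.49236149 -0.25507329  0.04093288] [ 1.79979802e+02 -1.37984817e-01 -2.37583257e+01] [0.39478664 0.07560552 0.36695066] 0.0870218537690605
(array([-0.00103494,  0.00218709,  0.03243126]), array([ 0.02002746, -0.13800972,  0.14164994]))
```

View pics/w2.png

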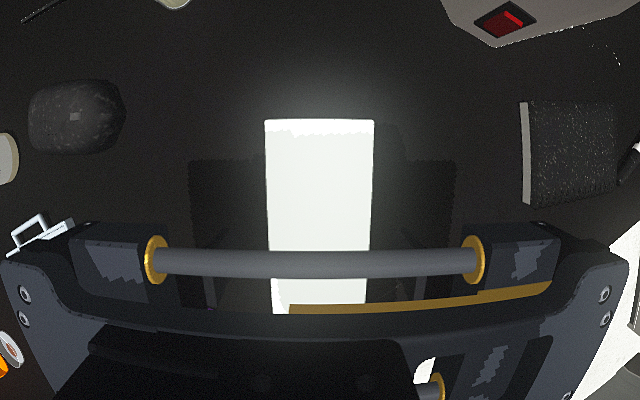

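The sheet is centred between the fingers, spanning columns 265 to 373. I'll descend the rest of the way and close.

servo_tool(increments=[[[-0.001, 0.001, 0.012, 0, 0, 0, 1], [-0.001, 0.001, 0.024, 0, 0, 0, 1], [-0.001, 0.001, 0.032, 0, 0, 0, 1], [-0.001, 0.001, 0.032, 0, 0, 0, 1], [-0.001, 0.001, 0.032, 0, 0, 0, 1], [-0.001, 0.001, 0.032, 0, 0, 0, 1]]])

```text
time_s: 2.85
tool_pos: [0.4905, -0.2549, 0.0078]
tool_rot: [180.0, -0.0, -23.7]
force: [0.3, 0.4, -0.4]
grip_width: 0.087
```

servo_tool(increments=[[[0, 0, 0, 0, 0, 0, 0.2], [0, 0, 0, 0, 0, 0, 0.2], [0, 0, 0, 0, 0, 0, 0.2], [0, 0, 0, 0, 0, 0, 0.2], [0, 0, 0, 0, 0, 0, 0.2], [0, 0, 0, 0, 0, 0, 0.2], [0, 0, 0, 0, 0, 0, 0.2], [0, 0, 0, 0, 0, 0, 0.2]]], squeeze=14)

```text
time_s: 3.65
tool_pos: [0.4903, -0.2551, 0.0078]
tool_rot: [180.0, -0.0, -23.7]
force: [0.1, -1.0, 1.7]
grip_width: 0.0637
```

```bash
python3 - <<'E'
from h import *
from cell import env
o=env.get_obs();print(o["time_s"],o["tool_pos"],o["tool_rot"],o["force"],o["grip_width"])
c=env.read_camera("wrist");cv2.imwrite("pics/w3.png",c["frame"])
E
```

```text
3.65 [ 0.49027316 -0.25506578  0.00775351] [ 1.79982086e+02 -1.73287033e-02 -2.37327083e+01] [ 0.0517179  -0.95638631  1.71692412] 0.06372886913173159
```

View pics/w3.png

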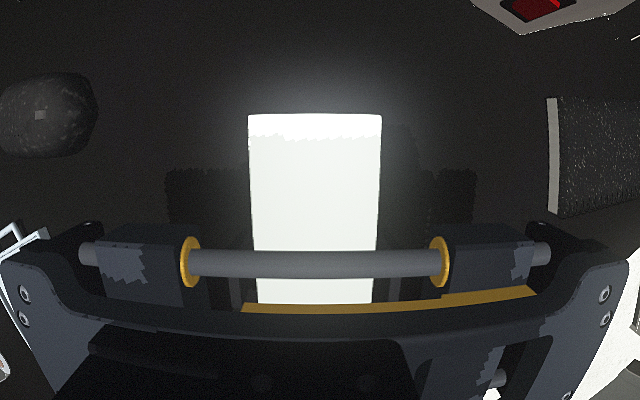

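Gripped at 63.7 mm, which matches the 64 mm width. Now I lift.

servo_tool(increments=[[[0, 0, -0.003, 0, 0, 0, 0.2], [0, 0, -0.008, 0, 0, 0, 0.2], [0, 0, -0.016, 0, 0, 0, 0.2], [0, 0, -0.028, 0, 0, 0, 0.2], [0, 0, -0.042, 0, 0, 0, 0.2], [0, 0, -0.057, 0, 0, 0, 0.2], [0, 0, -0.07, 0, 0, 0, 0.2], [0, 0, -0.08, 0, 0, 0, 0.2], [0, 0, -0.085, 0, 0, 0, 0.2], [0, 0, -0.085, 0, 0, 0, 0.2], [0, 0, -0.085, 0, 0, 0, 0.2], [0, 0, -0.085, 0, 0, 0, 0.2]]])

```text
time_s: 4.9
tool_pos: [0.4897, -0.2546, 0.0918]
tool_rot: [-180.0, 0.1, -23.7]
force: [-0.6, -0.1, -0.4]
grip_width: 0.0636
```

```bash
python3 - <<'E'
from h import *
from cell import env
o=env.get_obs();print(o["time_s"],o["tool_pos"],o["tool_rot"],o["force"],o["grip_width"])
c=env.read_camera("wrist");cv2.imwrite("pics/w4.png",c["frame"])
c=env.read_camera("top");cv2.imwrite("pics/t4.png",c["frame"])
print(to_inc(o,[.4769,.0115,.09],-4.7))
E
```

```text
4.9 [ 0.4896714  -0.25456677  0.09176094] [-1.79994930e+02  8.61306779e-02 -2.37272517e+01] [-0.61864386 -0.06818123 -0.42955881] 0.06355292490545184
(array([-0.11874989, -0.23843733,  0.00196056]), array([ -0.0193252 ,   0.08449575, -19.02725195]))
```

View pics/w4.png

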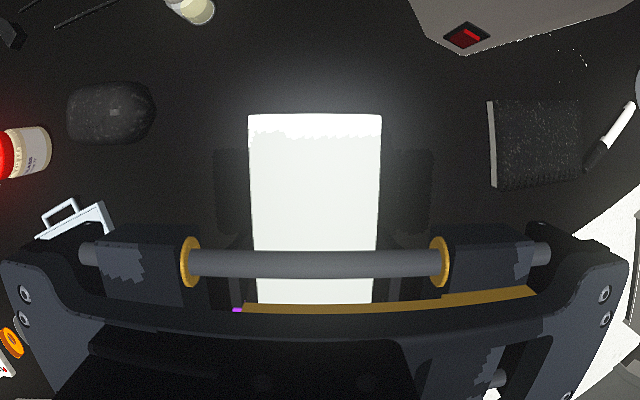

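View pics/t4.png

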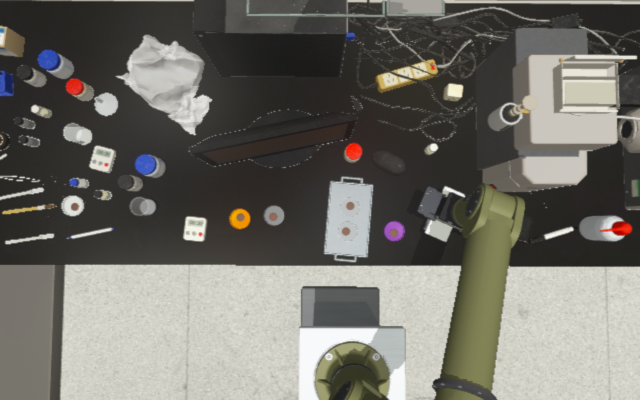

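```bash
python3 - <<'E'
from h import *
from cell import env
o=env.get_obs();c=env.read_camera("wrist")
Rt=R.from_euler('xyz',o["tool_rot"],degrees=True)
for uv in [(248,114),(382,114),(380,250),(254,250)]:
    P=onz(c,uv,o["tool_pos"][2]+.0153,True); print((Rt.inv().apply(P-o["tool_pos"])*1000).round(1))
E
```

```text
[ 73.7 -30.8 -15.4]
[ 73.7  32.8 -15.4]
[  4.7  34.9 -15.3]
[  4.8 -30.7 -15.3]
```

servo_tool(increments=[[[-0.008, -0.016, 0, 0, 0, -2, 0.2], [-0.024, -0.048, 0, 0, 0, -5, 0.2], [-0.042, -0.084, 0, 0, 0, -8, 0.2], [-0.06, -0.12, 0, 0, 0, -11, 0.2], [-0.078, -0.156, 0, 0, 0, -14, 0.2], [-0.096, -0.192, 0, 0, 0, -17, 0.2], [-0.111, -0.222, 0, 0, 0, -19, 0.2], [-0.118, -0.236, 0.001, 0, 0, -19, 0.2], [-0.1188, -0.2385, 0.002, 0, 0, -19, 0.2], [-0.1188, -0.2385, 0.002, 0, 0, -19, 0.2], [-0.1188, -0.2385, 0.002, 0, 0, -19, 0.2], [-0.1188, -0.2385, 0.002, 0, 0, -19, 0.2], [-0.1188, -0.2385, 0.002, 0, 0, -19, 0.2]]])

```text
time_s: 6.35
tool_pos: [0.4775, 0.0103, 0.0905]
tool_rot: [180.0, 0.0, -4.8]
force: [0.6, -0.3, -1.1]
grip_width: 0.0636
```

```bash
python3 - <<'E'
from h import *
from cell import env
o=env.get_obs();print(o["time_s"],o["tool_pos"],o["tool_rot"],o["force"],o["grip_width"],o["qpos"].round())
c=env.read_camera("wrist");cv2.imwrite("pics/w5.png",c["frame"])
a=np.radians(-4.7);u=np.array([np.cos(a),np.sin(a)]);n=np.array([-u[1],u[0]])
for t in (1,-1): print("pred rim corner",proj(c,[[*(np.array([.4769,.0115])+.11*u+t*.065*n),.012]],True))
E
```

```text
6.35 [0.47748049 0.01027429 0.09048889] [ 1.79989050e+02  2.96528243e-03 -4.83406657e+00] [ 0.61655374 -0.32720706 -1.07827342] 0.06360771129520282 [  22.    5.  -27.  115.    3.   60. -102.]
pred rim corner [[228.55459719  75.36806032]]
pred rim corner [[394.40728539  74.63551291]]
```

View pics/w5.png

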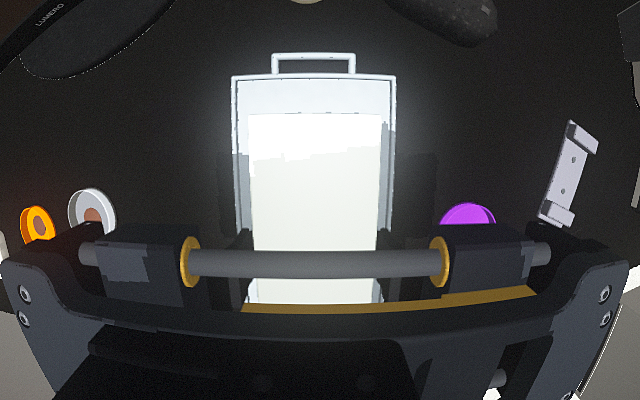

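The tray rim corners at (232,75) and (396,75) show the same small rightward bias as the sheet, so sheet and tray are aligned. I'll lower it in stages.

servo_tool(increments=[[[-0.001, -0.001, 0.008, 0, 0, 0, 0.2], [-0.002, -0.001, 0.022, 0, 0, 0, 0.2], [-0.002, -0.001, 0.037, 0, 0, 0, 0.2], [-0.002, -0.001, 0.05, 0, 0, 0, 0.2], [-0.002, -0.001, 0.061, 0, 0, 0, 0.2], [-0.002, -0.001, 0.068, 0, 0, 0, 0.2], [-0.002, -0.001, 0.073, 0, 0, 0, 0.2], [-0.002, -0.001, 0.0745, 0, 0, 0, 0.2], [-0.002, -0.001, 0.0745, 0, 0, 0, 0.2], [-0.002, -0.001, 0.0745, 0, 0, 0, 0.2], [-0.002, -0.001, 0.0745, 0, 0, 0, 0.2]]])

```text
time_s: 7.5
tool_pos: [0.476, 0.0125, 0.0165]
tool_rot: [180.0, -0.1, -4.7]
force: [-0.3, -0.3, -0.1]
grip_width: 0.0635
```

```bash
python3 - <<'E'
from h import *
from cell import env
o=env.get_obs();print(o["time_s"],o["tool_pos"],o["tool_rot"],o["force"],o["grip_width"],o["qpos"].round())
c=env.read_camera("wrist");cv2.imwrite("pics/w6.png",c["frame"])
c=env.read_camera("scene");cv2.imwrite("pics/s6.png",cv2.resize(c["frame"][200:290,250:400],None,fx=5,fy=5,interpolation=cv2.INTER_CUBIC))
E
```

```text
7.5 [0.47595897 0.01245716 0.01650567] [ 1.79991371e+02 -5.71131065e-02 -4.72779872e+00] [-0.25448654 -0.27787323 -0.06262791] 0.06351539184101437 [  21.   11.  -27.  119.    7.   51. -105.]
```

View pics/w6.png

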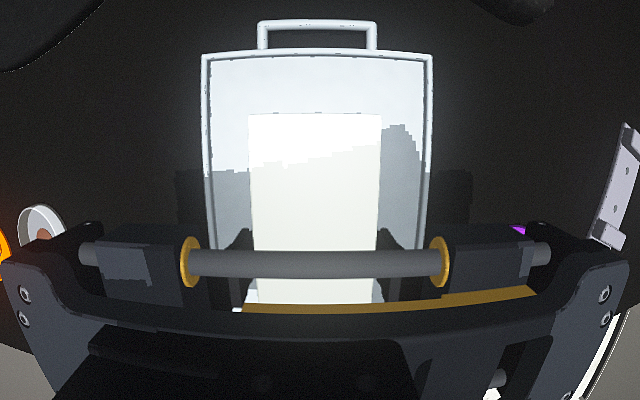

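View pics/s6.png

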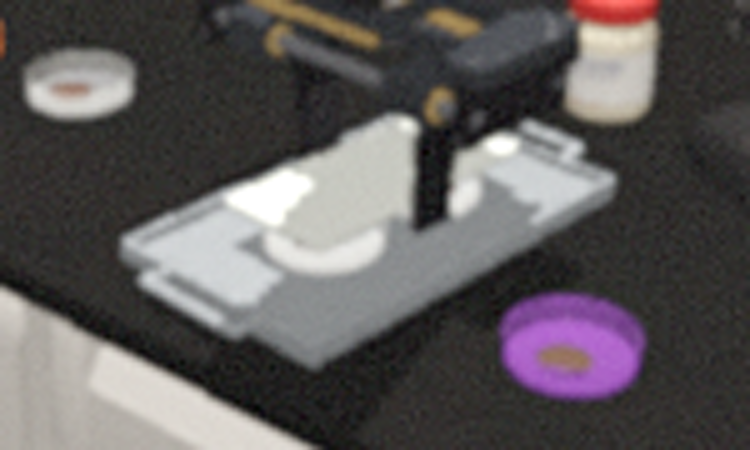

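The sheet (columns 248 to 381) sits well within the tray (202 to 433). I'll lower it softly.

servo_tool(increments=[[[0, 0.001, 0.001, 0, 0, 0, 0.2], [0, 0.001, 0.0025, 0, 0, 0, 0.2], [0, 0.001, 0.004, 0, 0, 0, 0.2], [0, 0.001, 0.005, 0, 0, 0, 0.2], [0, 0.001, 0.0055, 0, 0, 0, 0.2], [0, 0.001, 0.0055, 0, 0, 0, 0.2], [0, 0.001, 0.0055, 0, 0, 0, 0.2]]])

```text
time_s: 8.3
tool_pos: [0.4755, 0.0115, 0.0105]
tool_rot: [180.0, -0.0, -4.7]
force: [-0.5, 0.0, -1.0]
grip_width: 0.0639
```

```bash
python3 - <<'E'
from h import *
from cell import env
for i in range(3):
    o=env.get_obs();print(o["time_s"],o["tool_pos"],o["force"],o["grip_width"]); env.read_camera("top")
E
```

```text
8.3 [0.47546319 0.01148594 0.01053373] [-0.45134658  0.01412677 -0.9518142 ] 0.06387452436616198
8.35 [0.47546855 0.01148836 0.01054751] [ 0.29597536  0.53974234 -0.89296159] 0.06341164014367594
8.4 [0.47547854 0.01146142 0.01056984] [ 0.48016768 -1.33239476 -0.9681832 ] 0.06350483514715079
```

servo_tool(increments=[[[0, 0, 0.0003, 0, 0, 0, 0.2], [0, 0, 0.0006, 0, 0, 0, 0.2], [0, 0, 0.0006, 0, 0, 0, 0.2], [0, 0, 0.0006, 0, 0, 0, 0.2]]])

```text
time_s: 8.85
tool_pos: [0.4754, 0.0115, 0.0099]
tool_rot: [180.0, 0.0, -4.7]
force: [-0.5, -0.1, -0.5]
grip_width: 0.0637
```

```bash
python3 - <<'E'
from h import *
from cell import env
for i in range(3):
    o=env.get_obs();print(o["time_s"],o["tool_pos"],o["tool_rot"],o["force"]);c= env.read_camera("scene")
cv2.imwrite("pics/s7.png",cv2.resize(c["frame"][200:290,250:400],None,fx=5,fy=5,interpolation=cv2.INTER_CUBIC))
E
```

```text
8.85 [0.4754341  0.0114833  0.00993117] [ 1.79996217e+02  1.32651143e-03 -4.72876592e+00] [-0.47870139 -0.09319359 -0.48621466]
8.9 [0.47544236 0.0114702  0.00994233] [ 1.79994814e+02 -3.49113199e-04 -4.72841221e+00] [ 1.02284328 -0.17315483 -1.27443094]
8.95 [0.47545299 0.01146278 0.00993776] [ 1.79995224e+02 -1.46152643e-03 -4.73032300e+00] [ 0.16922625  0.30901915 -0.76660937]
```

View pics/s7.png

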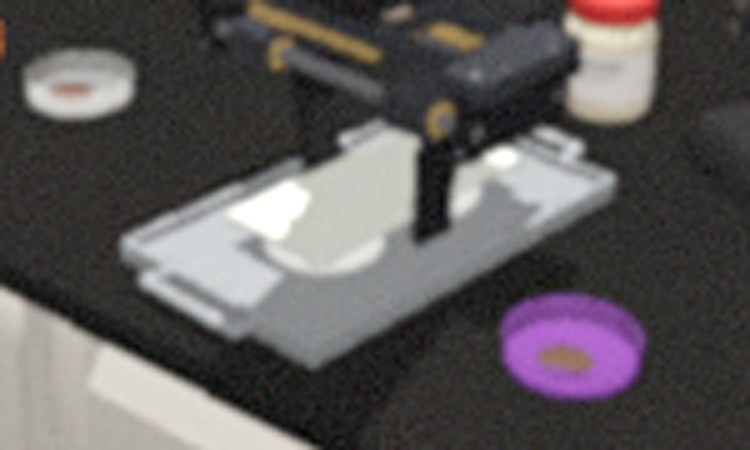

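The sheet is just at the rim level of the dishes. I'll keep lowering in small steps.

servo_tool(increments=[[[0, 0, 0.0003, 0, 0, 0, 0.2], [0, 0, 0.0006, 0, 0, 0, 0.2], [0, 0, 0.0006, 0, 0, 0, 0.2], [0, 0, 0.0006, 0, 0, 0, 0.2]]])

```text
time_s: 9.4
tool_pos: [0.4755, 0.0115, 0.0096]
tool_rot: [180.0, -0.0, -4.7]
force: [-2.8, 0.2, 4.6]
grip_width: 0.0637
```

```bash
python3 - <<'E'
from h import *
from cell import env
for i in range(4):
    o=env.get_obs();print(o["time_s"],o["tool_pos"],o["tool_rot"],o["force"]);c= env.read_camera("scene")
E
```

```text
9.4 [0.47550999 0.01145097 0.00963102] [ 1.79986136e+02 -3.33241468e-03 -4.72982678e+00] [-2.82921596  0.15338859  4.61899756]
9.45 [0.47550988 0.0114685  0.00961939] [ 1.79987280e+02 -3.70747056e-03 -4.72882717e+00] [-1.75116852 -0.83870884  4.45052499]
9.5 [0.47551745 0.01147484 0.0096093 ] [ 1.79986997e+02 -4.54835004e-03 -4.72626554e+00] [-1.6743471  -1.08240548  5.68723354]
9.55 [0.47550962 0.01145732 0.00961307] [ 1.79987588e+02 -2.86704367e-03 -4.72833966e+00] [-1.51100403  0.84635753  5.28400709]
```

Contact shows about +5.5 N. I'll ease up 0.4 mm, then open.

servo_tool(increments=[[[0, 0, -0.0004, 0, 0, 0, 0.2], [0, 0, -0.0004, 0, 0, 0, 0.2], [0, 0, -0.0004, 0, 0, 0, 0.5], [0, 0, -0.0004, 0, 0, 0, 0.6], [0, 0, -0.0004, 0, 0, 0, 0.7], [0, 0, -0.0004, 0, 0, 0, 0.75], [0, 0, -0.0004, 0, 0, 0, 0.75], [0, 0, -0.0004, 0, 0, 0, 0.75], [0, 0, -0.0004, 0, 0, 0, 0.75], [0, 0, -0.0004, 0, 0, 0, 0.75]]])

```text
time_s: 10.6
tool_pos: [0.4754, 0.0115, 0.0097]
tool_rot: [180.0, -0.0, -4.7]
force: [-1.0, -1.0, 0.0]
grip_width: 0.0762
```

```bash
python3 - <<'E'
from h import *
from cell import env
for i in range(4):
    o=env.get_obs();print(o["time_s"],o["tool_pos"],o["tool_rot"],o["force"],o["grip_width"]);c= env.read_camera("wrist")
cv2.imwrite("pics/w8.png",c["frame"])
E
```

```text
10.6 [0.47543662 0.01145136 0.0097274 ] [ 1.79993983e+02 -7.86535975e-04 -4.73038195e+00] [-1.01419357 -0.98196923  0.04756088] 0.07618140373524122
10.65 [0.47544976 0.01143506 0.00972888] [ 1.79994366e+02 -1.35619524e-03 -4.72972035e+00] [-0.11811411 -1.27401114  0.4302782 ] 0.07622883865841128
10.7 [0.47547371 0.01144952 0.00975625] [ 1.79994292e+02 -3.63788434e-03 -4.72785813e+00] [-0.32054021 -0.67010954  0.04701189] 0.07568352654506268
10.75 [0.4754632  0.01145291 0.00974828] [ 1.79994521e+02 -4.35108653e-03 -4.72883231e+00] [ 0.50477599 -0.57960027 -0.01356884] 0.07578728665173969
```

View pics/w8.png

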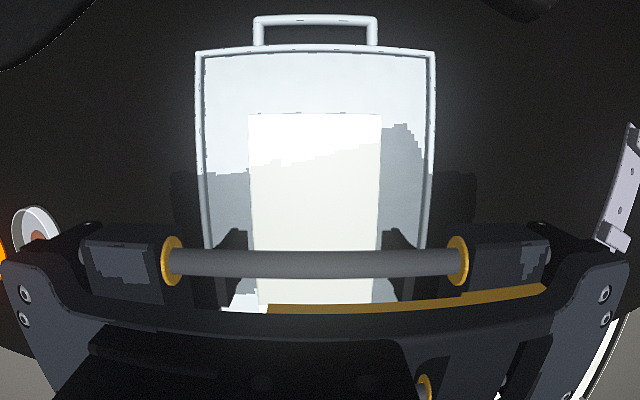

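Released; the sheet stays put in the image. I'll rise straight up.

servo_tool(increments=[[[0, 0, -0.003, 0, 0, 0, 0.75], [0, 0, -0.01, 0, 0, 0, 0.75], [0, 0, -0.02, 0, 0, 0, 0.75], [0, 0, -0.04, 0, 0, 0, 0.75], [0, 0, -0.065, 0, 0, 0, 0.75], [0, 0, -0.09, 0, 0, 0, 0.9], [0, 0, -0.11, 0, 0, 0, 1], [0, 0, -0.12, 0, 0, 0, 1], [0, 0, -0.12, 0, 0, 0, 1]]])

```text
time_s: 11.7
tool_pos: [0.4767, 0.0115, 0.1316]
tool_rot: [180.0, -0.2, -4.7]
force: [0.2, -0.3, -1.3]
grip_width: 0.0865
```

```bash
python3 - <<'E'
from h import *
from cell import env
o=env.get_obs();print(o["time_s"],o["tool_pos"],o["tool_rot"],o["force"],o["grip_width"])
c= env.read_camera("wrist")
cv2.imwrite("pics/w9.png",c["frame"])
print(to_inc(o,[.4874,.2369,.10],15))
E
```

```text
11.7 [0.47665877 0.01148865 0.13157562] [179.98004242  -0.21150449  -4.72995655] [ 0.16356021 -0.2833839  -1.29891151] 0.08650107809619098
(array([-0.00799918, -0.22554038,  0.03146775]), array([  0.05617603,  -0.20597413, -19.72997069]))
```

View pics/w9.png

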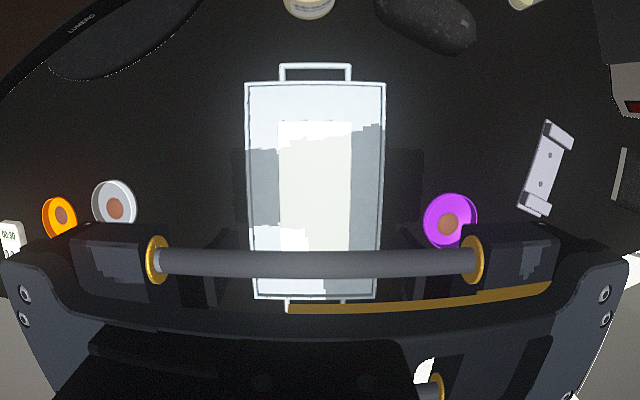

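The sheet lies straight and centred (columns 278 to 352 inside the tray's 245 to 386). On to the dish.

servo_tool(increments=[[[-0.001, -0.04, 0.002, 0, 0, -5, 1], [-0.003, -0.085, 0.008, 0, 0, -10, 1], [-0.005, -0.13, 0.015, 0, 0, -15, 1], [-0.007, -0.175, 0.023, 0, 0, -19.7, 1], [-0.008, -0.21, 0.029, 0, 0, -19.7, 1], [-0.008, -0.2255, 0.0315, 0, -0.2, -19.7, 1], [-0.008, -0.2255, 0.0315, 0, -0.2, -19.7, 1], [-0.008, -0.2255, 0.0315, 0, -0.2, -19.7, 1], [-0.008, -0.2255, 0.0315, 0, -0.2, -19.7, 1], [-0.008, -0.2255, 0.0315, 0, -0.2, -19.7, 1]]], squeeze=4)

```text
time_s: 12.75
tool_pos: [0.4864, 0.2352, 0.0981]
tool_rot: [180.0, 0.2, 14.8]
force: [0.8, 0.3, -0.3]
grip_width: 0.0869
```

```bash
python3 - <<'E'
from h import *
from cell import env
o=env.get_obs();print(o["time_s"],o["tool_pos"],o["tool_rot"],o["force"],o["grip_width"],o["qpos"].round())
c= env.read_camera("wrist")
cv2.imwrite("pics/w10.png",c["frame"])
print(to_inc(o,[.4874,.2369,.04],15))
th=np.linspace(0,2*np.pi,9)
print(proj(c,np.c_[.4874+.03*np.cos(th),.2369+.03*np.sin(th),.014+0*th],True).round(0))
c=env.read_camera("scene");cv2.imwrite("pics/s10.png",cv2.resize(c["frame"][180:280,210:400],None,fx=4,fy=4,interpolation=cv2.INTER_CUBIC))
E
```

```text
12.75 [0.48637967 0.23517215 0.09812896] [179.97625289   0.20620503  14.83617632] [ 0.8128581   0.3054837  -0.29766954] 0.0868605762068456 [   6.   14.  -38.  106.   10.   63. -112.]
(array([ 0.00163793, -0.00143307,  0.05812285]), array([ 0.02345227,  0.20623884, -0.16378077]))
[[321. 171.]
 [293. 175.]
 [276. 197.]
 [280. 223.]
 [302. 239.]
 [329. 235.]
 [346. 215.]
 [343. 188.]
 [321. 171.]]
```

View pics/w10.png

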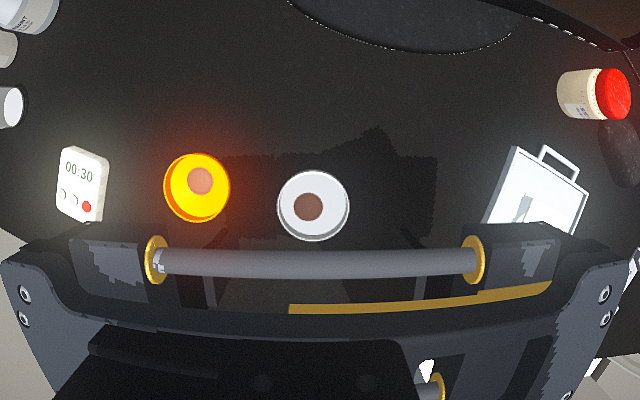

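View pics/s10.png

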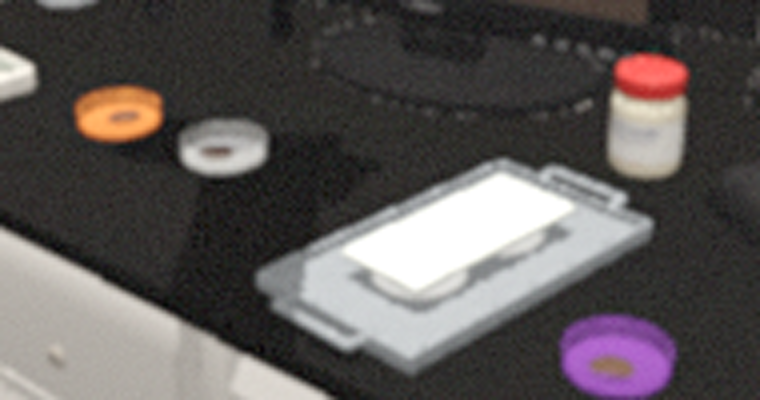

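The dish rim is centred at (313,205) against a predicted (311,205), and the sheet lies properly on the lower dishes. I'll descend in stages.

servo_tool(increments=[[[0.001, -0.001, 0.015, 0, 0, 0, 1], [0.0015, -0.0015, 0.03, 0, 0, 0, 1], [0.0015, -0.0015, 0.045, 0, 0, 0, 1], [0.0015, -0.0015, 0.06, 0, 0, 0, 1], [0.0015, -0.0015, 0.07, 0, 0, 0, 1], [0.0015, -0.0015, 0.07, 0, 0, 0, 1], [0.0015, -0.0015, 0.07, 0, 0, 0, 1]]])

```text
time_s: 13.55
tool_pos: [0.4868, 0.2389, 0.028]
tool_rot: [-180.0, 0.2, 15.0]
force: [0.2, 1.1, 0.0]
grip_width: 0.0872
```

```bash
python3 - <<'E'
from h import *
from cell import env
o=env.get_obs();print(o["time_s"],o["tool_pos"],o["tool_rot"],o["force"],o["grip_width"],o["qpos"].round())
c= env.read_camera("wrist")
cv2.imwrite("pics/w11.png",c["frame"])
print(to_inc(o,[.4874,.2369,.003],15))
E
```

```text
13.55 [0.48679718 0.23886859 0.02800504] [-179.95503669    0.22051764   14.9841952 ] [0.22374944 1.07445541 0.02279051] 0.0871963602725566 [   3.   20.  -37.  109.   14.   56. -115.]
(array([0.00016957, 0.00207713, 0.02500295]), array([-0.04499367,  0.22051142, -0.01589131]))
```

View pics/w11.png

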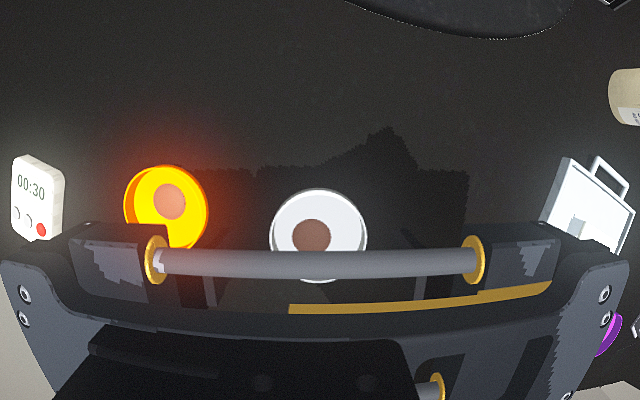

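servo_tool(increments=[[[0, 0.001, 0.008, 0, 0.2, 0, 1], [0, 0.002, 0.016, 0, 0.2, 0, 1], [0, 0.002, 0.022, 0, 0.2, 0, 1], [0, 0.002, 0.0245, 0, 0.2, 0, 1], [0, 0.002, 0.0245, 0, 0.2, 0, 1], [0, 0.002, 0.0245, 0, 0.2, 0, 1]]])

```text
time_s: 14.2
tool_pos: [0.4874, 0.2369, 0.0038]
tool_rot: [-180.0, -0.0, 15.0]
force: [1.3, 0.1, 0.0]
grip_width: 0.0869
```

servo_tool(increments=[[[0, 0, 0, 0, 0, 0, 0.8], [0, 0, 0, 0, 0, 0, 0.6], [0, 0, 0, 0, 0, 0, 0.5], [0, 0, 0, 0, 0, 0, 0.45], [0, 0, 0, 0, 0, 0, 0.42], [0, 0, 0, 0, 0, 0, 0.39], [0, 0, 0, 0, 0, 0, 0.36], [0, 0, 0, 0, 0, 0, 0.33], [0, 0, 0, 0, 0, 0, 0.3], [0, 0, 0, 0, 0, 0, 0.25], [0, 0, 0, 0, 0, 0, 0.2], [0, 0, 0, 0, 0, 0, 0.2]]], squeeze=4.5)

```text
time_s: 15.4
tool_pos: [0.4873, 0.2367, 0.0037]
tool_rot: [-180.0, -0.0, 15.0]
force: [-0.7, -0.2, -0.5]
grip_width: 0.0592
```

```bash
python3 - <<'E'
from h import *
from cell import env
o=env.get_obs();print(o["time_s"],o["tool_pos"],o["tool_rot"],o["force"],o["grip_width"],o["qpos"].round())
c= env.read_camera("wrist")
cv2.imwrite("pics/w12.png",c["frame"])
E
```

```text
15.4 [0.4873131  0.23674005 0.00371395] [-1.79970380e+02 -3.33548954e-03  1.49715189e+01] [-0.69643104 -0.19440399 -0.51373039] 0.05919393011463322 [   3.   22.  -36.  110.   16.   53. -116.]
```

View pics/w12.png

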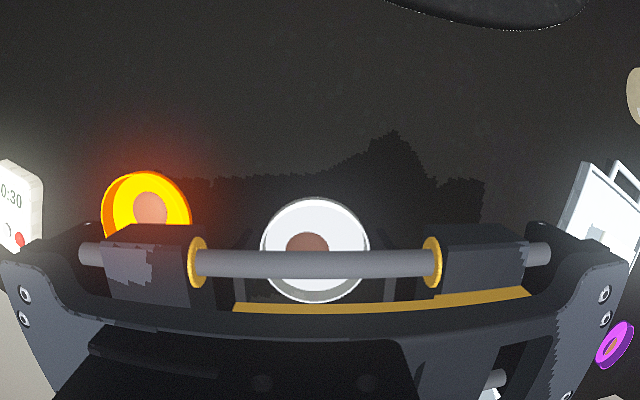

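The dish is held at 59.2 mm. I'll lift slowly.

servo_tool(increments=[[[0, 0, -0.001, 0, 0, 0, 0.2], [0, 0, -0.003, 0, 0, 0, 0.2], [0, 0, -0.006, 0, 0, 0, 0.2], [0, 0, -0.01, 0, 0, 0, 0.2], [0, 0, -0.015, 0, 0, 0, 0.2], [0, 0, -0.022, 0, 0, 0, 0.2], [0, 0, -0.03, 0, 0, 0, 0.2], [0, 0, -0.04, 0, 0, 0, 0.2], [0, 0, -0.05, 0, 0, 0, 0.2], [0, 0, -0.06, 0, 0, 0, 0.2], [0, 0, -0.068, 0, 0, 0, 0.2], [0, 0, -0.074, 0, 0, 0, 0.2], [0, 0, -0.077, 0, 0, 0, 0.2], [0, 0, -0.078, 0, 0, 0, 0.2], [0, 0, -0.078, 0, 0, 0, 0.2], [0, 0, -0.078, 0, 0, 0, 0.2]]])

```text
time_s: 17.05
tool_pos: [0.487, 0.2365, 0.0813]
tool_rot: [-180.0, 0.0, 15.0]
force: [0.1, -0.4, -0.1]
grip_width: 0.0591
```

```bash
python3 - <<'E'
from h import *
from cell import env
o=env.get_obs();print(o["time_s"],o["tool_pos"],o["tool_rot"],o["force"],o["grip_width"],o["qpos"].round())
c= env.read_camera("wrist")
cv2.imwrite("pics/w13.png",c["frame"])
Rt=R.from_euler('xyz',o["tool_rot"],degrees=True)
for uv in [(315,198),(315,304),(261,250),(370,250)]:
    P=onz(c,uv,o["tool_pos"][2]+.0103,True); print((Rt.inv().apply(P-o["tool_pos"])*1000).round(1))
print(to_inc(o,[.4769,.0115,.085],-4.7))
c=env.read_camera("scene");cv2.imwrite("pics/s13.png",cv2.resize(c["frame"][150:280,200:400],None,fx=4,fy=4,interpolation=cv2.INTER_CUBIC))
c=env.read_camera("top");cv2.imwrite("pics/t13.png",cv2.resize(c["frame"][165:270,260:415],None,fx=5,fy=5,interpolation=cv2.INTER_CUBIC))
E
```

```text
17.05 [0.48704642 0.23651646 0.08129907] [-1.79973726e+02  4.25279898e-02  1.49716254e+01] [ 0.09815469 -0.3551002  -0.09387985] 0.05910004823527992 [   5.   16.  -38.  107.   11.   61. -112.]
[ 30.8   1.3 -10.3]
[-31.7   1.4 -10.3]
[  2.2 -27.6 -10.3]
[  2.2  30.9 -10.3]
(array([-0.06793561,  0.21475509, -0.00374899]), array([-1.87151467e-02,  4.66198631e-02,  1.96716144e+01]))
```

View pics/w13.png

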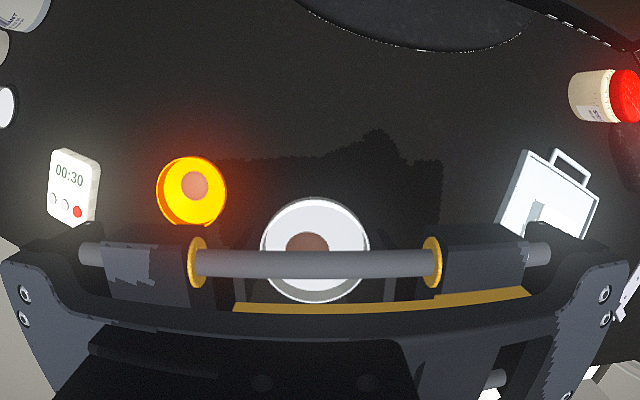

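View pics/s13.png

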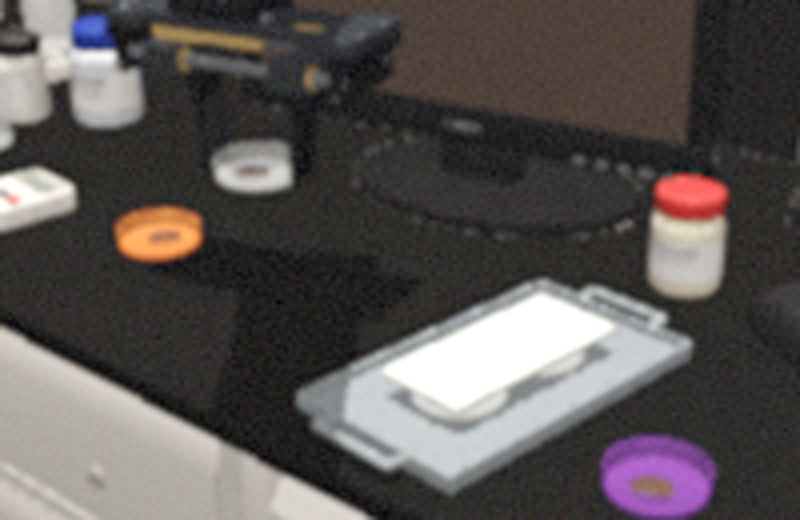

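View pics/t13.png

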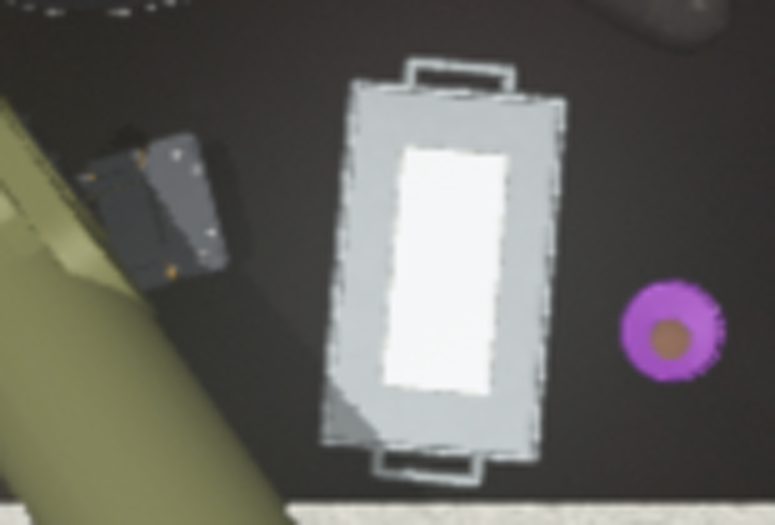

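Dish held level. The sheet centre in the top crop is (446,270) against the tray's (445,271), so it is well centred. Now a smooth move over the tray.

servo_tool(increments=[[[-0.001, 0.004, 0, 0, 0, 0.4, 0.2], [-0.004, 0.013, 0, 0, 0, 1.3, 0.2], [-0.009, 0.028, 0, 0, 0, 2.6, 0.2], [-0.0145, 0.046, 0, 0, 0, 4.2, 0.2], [-0.021, 0.066, -0.001, 0, 0, 6.0, 0.2], [-0.0275, 0.087, -0.001, 0, 0, 8.0, 0.2], [-0.034, 0.108, -0.002, 0, 0, 10.0, 0.2], [-0.041, 0.129, -0.002, 0, 0, 12.0, 0.2], [-0.0475, 0.15, -0.003, 0, 0, 14.0, 0.2], [-0.0535, 0.17, -0.003, 0, 0, 15.8, 0.2], [-0.059, 0.187, -0.003, 0, 0, 17.4, 0.2], [-0.0635, 0.201, -0.003, 0, 0, 18.6, 0.2], [-0.0665, 0.21, -0.003, 0, 0, 19.3, 0.2], [-0.068, 0.2145, -0.003, 0, 0, 19.7, 0.2], [-0.068, 0.2147, -0.003, 0, 0, 19.7, 0.2], [-0.068, 0.2147, -0.003, 0, 0, 19.7, 0.2], [-0.068, 0.2147, -0.003, 0, 0, 19.7, 0.2], [-0.068, 0.2147, -0.003, 0, 0, 19.7, 0.2]]])

```text
time_s: 19.0
tool_pos: [0.4771, 0.0125, 0.0846]
tool_rot: [-180.0, 0.0, -4.7]
force: [-0.7, 0.3, -0.2]
grip_width: 0.0589
```

```bash
python3 - <<'E'
from h import *
from cell import env
o=env.get_obs();print(o["time_s"],o["tool_pos"],o["tool_rot"],o["force"],o["grip_width"],o["qpos"].round())
c= env.read_camera("wrist")
cv2.imwrite("pics/w14.png",c["frame"])
t=env.read_camera("top")
A=lambda u,v:((u+.5)/5-.5+260,(v+.5)/5-.5+165)
P=np.array([onz(t,A(*p),.025) for p in [(403,146),(508,155),(490,395),(383,384)]]);print("sheet",P.mean(0))
print(to_inc(o,[*P.mean(0)[:2],.036],-4.7))
E
```

```text
19.0 [0.47711552 0.01246772 0.0845857 ] [-1.79957204e+02  8.05376127e-03 -4.65287821e+00] [-0.71514548  0.26084357 -0.22293273] 0.058900271020990616 [  23.    6.  -28.  115.    3.   59. -102.]
sheet [0.47736332 0.01106723 0.025     ]
(array([0.00036741, 0.00141207, 0.0485846 ]), array([-0.04279246,  0.00807136,  0.04711878]))
```

View pics/w14.png

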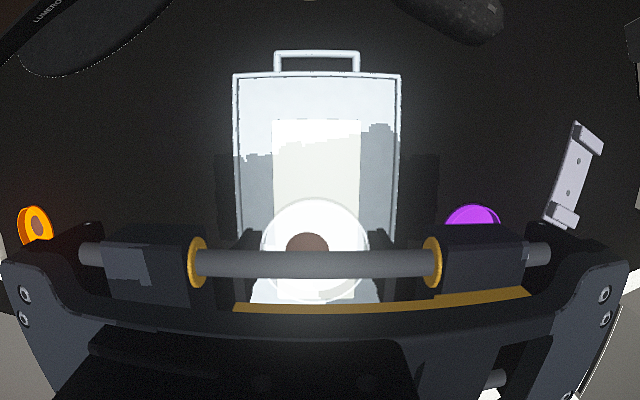

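servo_tool(increments=[[[0, 0.0005, 0.003, 0, 0, 0, 0.2], [0, 0.001, 0.008, 0, 0, 0, 0.2], [0, 0.0013, 0.014, 0, 0, 0, 0.2], [0, 0.0013, 0.021, 0, 0, 0, 0.2], [0, 0.0013, 0.028, 0, 0, 0, 0.2], [0, 0.0013, 0.035, 0, 0, 0, 0.2], [0, 0.0013, 0.041, 0, 0, 0, 0.2], [0, 0.0013, 0.046, 0, 0, 0, 0.2], [0, 0.0013, 0.049, 0, 0, 0, 0.2], [0, 0.0013, 0.0515, 0, 0, 0, 0.2], [0, 0.0013, 0.0515, 0, 0, 0, 0.2], [0, 0.0013, 0.0515, 0, 0, 0, 0.2], [0, 0.0013, 0.0515, 0, 0, 0, 0.2]]])

```text
time_s: 20.4
tool_pos: [0.4772, 0.0105, 0.0334]
tool_rot: [-180.0, -0.0, -4.7]
force: [-0.9, -0.6, 0.4]
grip_width: 0.0592
```

```bash
python3 - <<'E'
from h import *
from cell import env
o=env.get_obs();print(o["time_s"],o["tool_pos"],o["tool_rot"],o["force"],o["grip_width"])
c= env.read_camera("wrist")
cv2.imwrite("pics/w15.png",c["frame"])
c=env.read_camera("scene");cv2.imwrite("pics/s15.png",cv2.resize(c["frame"][190:280,250:400],None,fx=5,fy=5,interpolation=cv2.INTER_CUBIC))
E
```

```text
20.4 [0.47723869 0.01045695 0.03336637] [-1.79971197e+02 -2.53582735e-02 -4.72991218e+00] [-0.88934005 -0.55522833  0.37490534] 0.05915190157727723
```

View pics/w15.png

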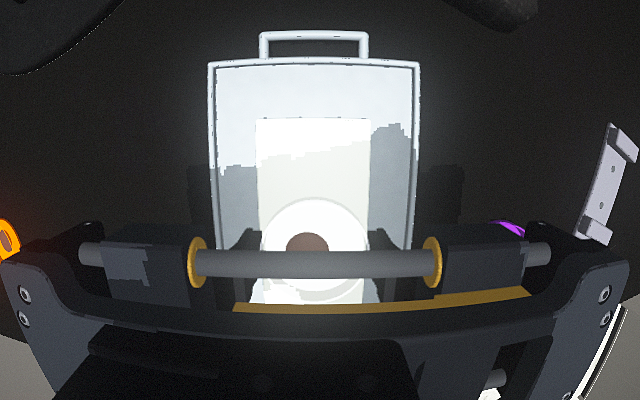

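View pics/s15.png

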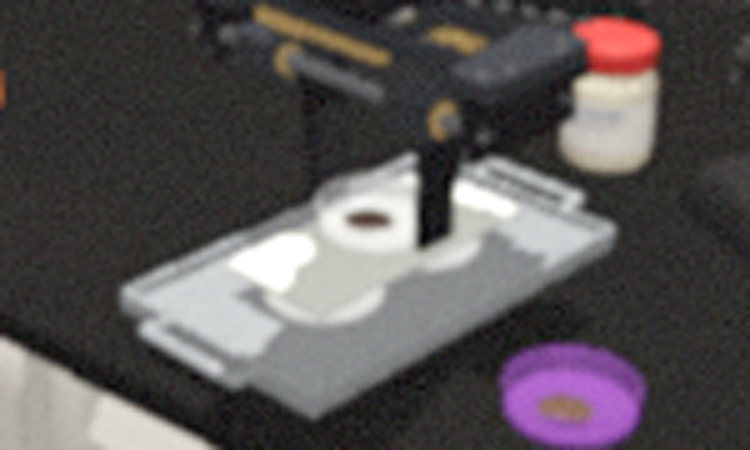

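The dish is level above the sheet's middle, a few mm up. I'll lower it slowly and watch the force.

servo_tool(increments=[[[0, 0, 0.001, 0, 0, 0, 0.2], [0, 0, 0.002, 0, 0, 0, 0.2], [0, 0, 0.003, 0, 0, 0, 0.2], [0, 0, 0.0037, 0, 0, 0, 0.2], [0, 0, 0.0037, 0, 0, 0, 0.2], [0, 0, 0.0037, 0, 0, 0, 0.2]]])

```text
time_s: 21.1
tool_pos: [0.477, 0.0105, 0.0294]
tool_rot: [-180.0, 0.0, -4.7]
force: [-0.7, -0.5, -0.0]
grip_width: 0.0593
```

servo_tool(increments=[[[0, 0, 0.0003, 0, 0, 0, 0.2], [0, 0, 0.0005, 0, 0, 0, 0.2], [0, 0, 0.0005, 0, 0, 0, 0.2], [0, 0, 0.0005, 0, 0, 0, 0.2]]])

```text
time_s: 21.5
tool_pos: [0.477, 0.0104, 0.0289]
tool_rot: [-180.0, 0.0, -4.7]
force: [0.3, -0.4, -0.6]
grip_width: 0.0595
```

```bash
python3 - <<'E'
from h import *
from cell import env
for i in range(4):
    o=env.get_obs();print(o["time_s"],o["tool_pos"],o["tool_rot"],o["force"],o["grip_width"]);c= env.read_camera("wrist")
E
```

```text
21.5 [0.47699395 0.0104244  0.02890311] [-1.79971640e+02  5.48373119e-03 -4.73229824e+00] [ 0.28318031 -0.39492701 -0.55852305] 0.05952435530755721
21.55 [0.47699293 0.01044122 0.028914  ] [-1.79973297e+02  6.11565882e-03 -4.72569110e+00] [0.18824743 0.32648416 0.21363477] 0.059760634840498296
21.6 [0.47700308 0.01041475 0.02891791] [-1.79970984e+02  4.56711581e-03 -4.73588388e+00] [-0.82522286  0.35148506 -0.68018047] 0.059457973541120576
21.65 [0.47696708 0.01043112 0.02889806] [-1.79972660e+02  9.51211242e-03 -4.72786199e+00] [-0.23883586  0.4968822  -0.45101846] 0.059274790403128406
```

servo_tool(increments=[[[0, 0, 0.0002, 0, 0, 0, 0.2], [0, 0, 0.0004, 0, 0, 0, 0.2], [0, 0, 0.0004, 0, 0, 0, 0.2], [0, 0, 0.0004, 0, 0, 0, 0.2]]])

```text
time_s: 22.1
tool_pos: [0.477, 0.0104, 0.0286]
tool_rot: [-180.0, 0.0, -4.7]
force: [-0.9, -0.5, 1.3]
grip_width: 0.0595
```

```bash
python3 - <<'E'
from h import *
from cell import env
for i in range(4):
    o=env.get_obs();print(o["time_s"],o["tool_pos"],o["force"],o["grip_width"]);c= env.read_camera("wrist")
E
```

```text
22.1 [0.47700867 0.01042111 0.02857959] [-0.91454033 -0.49174518  1.29791962] 0.0594826034713002
22.15 [0.47700943 0.01044594 0.02857133] [-1.36701699 -0.11199168  1.81876989] 0.05938399481372263
22.2 [0.47700396 0.01043704 0.02857884] [-0.24946259 -0.03335681  1.1145755 ] 0.059123183341895945
22.25 [0.47700299 0.01043529 0.02858644] [-0.04837456  0.59169264  1.72232187] 0.059377745236798424
```

The dish has touched down softly, with about 1.5 N of contact. Releasing.

servo_tool(increments=[[[0, 0, 0, 0, 0, 0, 0.42], [0, 0, 0, 0, 0, 0, 0.5], [0, 0, 0, 0, 0, 0, 0.6], [0, 0, 0, 0, 0, 0, 0.7], [0, 0, 0, 0, 0, 0, 0.8], [0, 0, 0, 0, 0, 0, 0.9], [0, 0, 0, 0, 0, 0, 0.9], [0, 0, 0, 0, 0, 0, 0.9], [0, 0, 0, 0, 0, 0, 0.9]]])

```text
time_s: 23.2
tool_pos: [0.477, 0.0104, 0.0285]
tool_rot: [-180.0, 0.0, -4.7]
force: [-0.1, -0.5, 0.4]
grip_width: 0.0827
```

servo_tool(increments=[[[0, 0, -0.003, 0, 0, 0, 0.9], [0, 0, -0.01, 0, 0, 0, 0.9], [0, 0, -0.02, 0, 0, 0, 0.9], [0, 0, -0.04, 0, 0, 0, 0.9], [0, 0, -0.065, 0, 0, 0, 0.9], [0, 0, -0.09, 0, 0, 0, 0.9], [0, 0, -0.11, 0, 0, 0, 0.9], [0, 0, -0.12, 0, 0, 0, 0.9], [0, 0, -0.12, 0, 0, 0, 0.9], [0, 0, -0.12, 0, 0, 0, 0.9]]])

```text
time_s: 24.2
tool_pos: [0.4766, 0.0103, 0.1481]
tool_rot: [-180.0, 0.0, -4.7]
force: [-0.3, -1.3, 0.9]
grip_width: 0.0827
```

```bash
python3 - <<'E'
from h import *
from cell import env
o=env.get_obs();print(o["time_s"],o["tool_pos"],o["force"],o["grip_width"])
c= env.read_camera("wrist")
cv2.imwrite("pics/w16.png",c["frame"])
c=env.read_camera("scene");cv2.imwrite("pics/s16.png",cv2.resize(c["frame"][190:280,250:400],None,fx=5,fy=5,interpolation=cv2.INTER_CUBIC))
E
```

```text
24.2 [0.47657465 0.01031695 0.14805413] [-0.3146554  -1.33861737  0.89953537] 0.08270857883382977
```

View pics/w16.png

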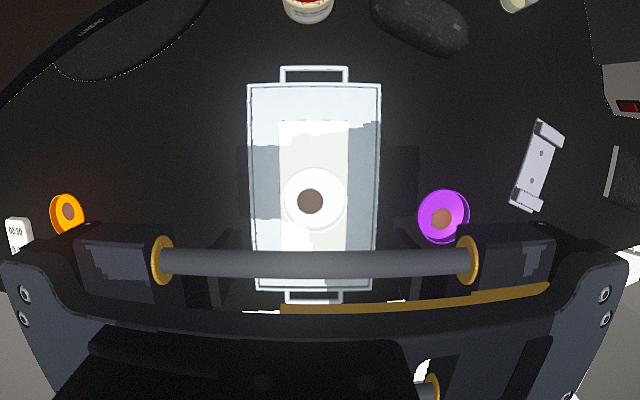

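View pics/s16.png

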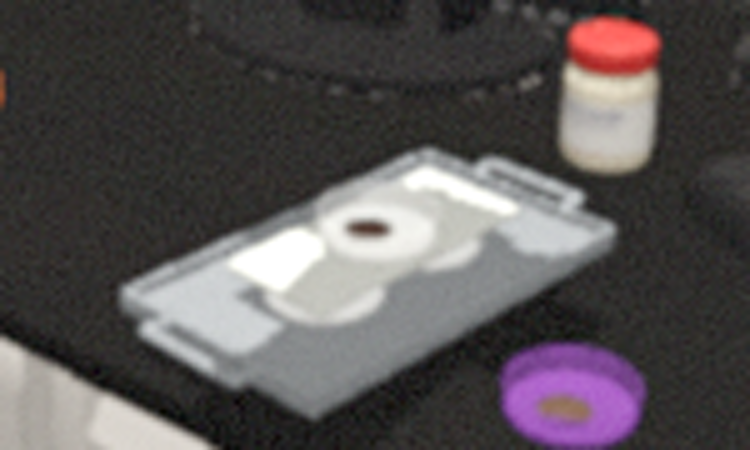

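The dish stands on the sheet, rim centred at about (314,198), with the sheet spanning columns 279 to 350. A numeric check before handing in:

```bash
python3 - <<'E'
from h import *
from cell import env
c=env.read_camera("wrist")
print("dish",onz(c,(314.5,198.5),.037,True))
for uv in [(279,121),(349,121)]: print("sheet corner",onz(c,uv,.025,True))
for uv in [(247,85),(381,84)]: print("tray corner",onz(c,uv,.012,True))
E=np.array
a=np.radians(-4.7);u=E([np.cos(a),np.sin(a)])
f=(onz(c,(279,121),.025,True)+onz(c,(349,121),.025,True))[:2]/2
print("sheet centre",f-.072*u)
env.sign_off()
E
```

```text
dish [0.47764568 0.00919933 0.037     ]
sheet corner [0.54993897 0.03570617 0.025     ]
sheet corner [ 0.54468547 -0.02787483  0.025     ]
tray corner [0.58887613 0.06502564 0.012     ]
tray corner [ 0.57926182 -0.06320917  0.012     ]
sheet centre [0.47555433 0.00981524]
the job is handed in; nothing more can be done
```

The packing is finished and handed in after about 24 s of robot time. The sheet lies on the two lower dishes and the third dish stands on its middle.

- **Sheet:** I took it by its long edges at 14 N and lowered it until the wrist force rose by about 6 N. I then eased up 0.4 mm and released it. Its centre measured within about 1 mm of the tray's in the top view and stayed aligned lengthwise.
- **Third dish:** I gripped it with 4.5 N, carried it level and set it down with about 2 N of contact before opening. In the last wrist picture its centre is about 2 mm from the sheet's centre, against the 15 mm allowed.
- **Other things:** The jar looked untouched in the last pictures. I did not measure the lower dishes, timer or vial again at the end. The arm was clear at 148 mm height when I handed in.

No check failed. The wrist camera read consistently 1 to 2 mm to one side compared with the top view, which is within its stated calibration. No verdict was reported at hand-in.

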